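Press a paint-tin lid home and hold it for clipping

TASK

One of the two small paint tins on the bench still has its lid standing proud of the rim: set that tin upright in the round seat of the lid press's pulled-out tray and push the tray fully in. Then press the hand lever down until the lid is fully home and the pad's spring is squeezed about half-way (never solid), and finish while still holding the lever there, so that a colleague can snap the retaining clips on. Leave the tin that is already closed, the two tint bottles and the brush where they are.

Things in the scene. Friction and masses are not known exactly. Their poses are not given: they have to be found in the camera images.
- tin_1: small paint tin, round, 68 mm diameter, 82 mm high to its rim, about 0.36 kg; solid walls, grasp round the body. Origin at the centre of its underside, z up. On top it has a bare steel press-in lid, 61 mm diameter (see its lid joint): closed, the lid's top is 3.5 mm above the rim; standing proud, 12 to 13.5 mm above it, its 55 mm plug showing in the gap
- lid_1 (a joint): how far the lid of tin_1 is pressed in, m: 0 = 10 mm proud, 0.010 = fully home. It moves only under more than 25 N
- tin_2: a second tin, the same as tin_1 in size, look and lid; either tin may stand in either place
- lid_2 (a joint): how far the lid of tin_2 is pressed in, m: 0 = 10 mm proud, 0.010 = fully home. It moves only under more than 25 N
- press: grey bench lid press, bolted down; base plate 215x116x12 mm, column at the back, head 60 mm wide over the base (x from -0.03, z 0.17 to 0.24), vertical ram, hand lever at its right (-y). Origin on the bench top below the ram's axis; x points away from the robot, y left, z up; turned by up to 0.2 rad, tray and lever work along its own axes
- seat (a point): centre of the tray floor inside the seat, 19 mm above the bench: a flared round aluminium lip, 9 mm high, 73 mm inner diameter at the floor and 80 mm at the top, in which a tin stands. It moves with the tray
- seat_home (a point): fixed point under the ram's axis, 19 mm above the bench; the seat is here when the tray is fully in
- tray_tab (a point): middle of the top edge of the tray's upright push tab, 72 mm in front (-x of the press) of the seat's centre, 64 mm above the bench. The tab is a plate 64 mm wide, 8 mm thick, its top 10 mm rubber-covered, 70 mm wide, 13 mm thick; push its front face or pinch it from above. Moves with the tray
- press_tray (a joint): tray, slides along the press's x axis: 0 = fully in under the ram, 0.12 m = fully out towards the robot; friction about 2 N, no spring
- lever_grip (a point): centre of the lever's round black grip, 29 mm diameter, 77 mm long, along the lever. The lever turns about an axis along the press's y through the press point (0.032, -0.128, 0.205); the grip's centre is 140 mm from it, towards the press's -x, 0.55 rad above level at rest (z = 0.278)
- press_lever (a joint): hand lever, rad: 0 at rest, grows as the grip goes down, stop at 1.2; springs back when let go. 1 rad lowers the ram 24 mm. With the unclosed tin under it the pad meets the lid at 0.33, the lid is home at 0.85, the pad spring half squeezed at 0.92 (grip centre z = 0.155), solid at 1.08. Push on the grip: 3 to 4 N up to the lid, 5 to 9 N driving it in, 12 N at half, 18 N at solid
- pad_face (a point): centre of the underside of the round pad (44 mm diameter) below the ram, 122.5 mm above the bench at rest
- press_pad (a joint): squeeze of the spring between ram and pad, m: 0 = free, 0.008 = solid, 0.004 = half-way; 10 N per mm
- bottle_a: tint bottle, 48 mm diameter, 95 mm high, bystander; origin at the centre of its underside, z up
- bottle_b: tint bottle, 48 mm diameter, 95 mm high, bystander; origin at the centre of its underside, z up
- brush: flat paint brush lying on the bench, 178x40x12 mm, bystander; origin at the centre of its underside

How it is judged:
On the way, in this order (a step that is already met when the one before it is completed fails the run):
1. the tin with the proud lid stands upright in the seat of the tray, let go, its lid still proud (horizontal distance between tin_2 and seat below 0.007 m and z of tin_2 in the frame of seat below 0.003 m and angle between tin_2's own z axis and vertical below 0.06 rad and value of joint lid_2 below 0.002 m and contact force between the fingers and tin_2 below 0.1 N), for 0.2 s.
2. the tray is fully in with the tin standing in its seat, lid still proud (value of joint press_tray below 0.005 m and horizontal distance between tin_2 and seat_home below 0.01 m and angle between tin_2's own z axis and vertical below 0.06 rad and value of joint lid_2 below 0.002 m), for 0.2 s.
At the end, for the whole second after the job is handed in: proud lid pressed in over 9 of 10 mm; its tin upright (0.06 rad), in the seat within 10 mm of the ram axis, tray in within 5 mm; hand on the lever (over 3 N), still, pad spring squeezed 2.3 to 6 of 8 mm, pad on lid over 15 N; other tin upright (value of joint lid_2 above 0.009 m and value of joint press_pad between 0.0023 and 0.006 m and contact force between press_pad and lid_2 above 15 N and velocity of joint press_lever between -0.05 and 0.05 rad/s and contact force between any of the fingers, the arm and press_lever above 3 N and value of joint press_tray below 0.005 m and horizontal distance between tin_2 and seat_home below 0.01 m and angle between tin_2's own z axis and vertical below 0.06 rad and angle between tin_1's own z axis and vertical below 0.1 rad); the arm keeps its last pose, push and grip.
It fails at once if the pad's spring is squeezed solid (more than 7.5 of 8 mm) (value of joint press_pad above 0.0075 m).
It fails at once if the tin already closed is moved by more than 30 mm or tipped (distance of tin_1 from where it was at the start of the episode above 0.03 m or angle between tin_1's own z axis and vertical above 0.3 rad).
It fails at once if the tin to be closed is tipped over (angle between tin_2's own z axis and vertical above 0.6 rad).
It fails at once if a tint bottle is moved by more than 30 mm or tipped (distance of any of bottle_a, bottle_b from where it was at the start of the episode above 0.03 m or angle between any of bottle_a, bottle_b's own z axis and vertical above 0.3 rad).
It fails at once if the brush is moved by more than 40 mm (distance of brush from where it was at the start of the episode above 0.04 m).
It also fails if it takes over 72 s, if anything falls off the work surface, if the arm or the gripper's body presses on something with over 40 N, if the wrist force passes 120 N, or if a joint passes its speed limit or range.

ROBOT

A 6-joint arm with a two-finger parallel gripper is mounted at the origin on a cart in front of the work surface, level with it; the furniture and walls round the work are solid. World frame = base frame: x ahead of the robot, y to its left, z up, the work surface at z = 0. Lengths are in m, angles in rad, forces in N, time in s.
With the tool pointing down it reaches from about 0.35 to 0.775 m from the base axis. Payload 5.5 kg.
Tool frame: the origin (TCP) lies at the very end of the fingers, on their centre line; the grasp point (between the pads) lies 19 mm behind it; z points along the fingers, y is the line along which they close (so a half turn about z gives the same grasp; the last joint's range is limited). The gripper opens to 85 mm and grips with 20 to 120 N. Pads are 22 mm wide; open, the fingers measure 114 mm over their backs; the gripper's body (76 mm by 85 mm) begins 54 mm behind the grasp point. The pads swing forward as they close: fully open they stand 13 mm farther back than shut.
Start: joints at [-1.402, 0.313, 0.046, 1.304, 0, 1.431], TCP at [0.175, -0.548, 0.231] pointing down, gripper open.
Joint ranges: [-2.76, 2.76], [-0.86, 1.69], [-1.03, 1.26], [-2.2, 2.34], [-1.47, 1.5], [-3.14, 3.14]. Speed limits (rad/s): [2.57, 2.57, 3.14, 3.14, 3.14, 3.14].

INTERFACE

Orientations are given as a unit quaternion [w, x, y, z].
In Python, from workcell import * gives the robot as it stands.
- The arm moves only by the tool send_rows, never from a script. Its argument "moves" is a list of rows, each a list of 5 numbers: the shift along the tool's x, y, z in mm, then the turn about the tool's z in rad, then the finger opening in mm, from 0 to 85.4. A call has exactly 8 rows; each row shifts and turns the commanded pose from where the row before left it, along the tool's axes as they then stand; what a row does not reach is not made up. A row lasts 1/8 s, in which the tool goes at most 62.5 mm and 10.7 degrees, less where a joint would pass 70% of its speed; a pose out of reach is approached as far as the arm can. A call with a gripper value outside its range is refused whole. The fingers move at their own pace and stop on an object; "squeeze" is the grip in N (left out, the last holds). Time passes only in rows, so rows that do not move let the fingers close, or fill a call up. It gives the time, the measured TCP pose, the force, the opening and the grip force at its end, in the units of the state.
- get_obs(): the state, without advancing time (a new reading comes with each control period).
- snapshot(name): name is "side" or "top" or "wrist"; returns (picture, depth): 400x640x3 uint8, red, green, blue; 400x640 float32, m along the optical axis (not along the pixel's ray), 0 where there is no reading.
- get_calibration(name): a dict with "fx", "fy", "cx", "cy" (pixels), "dist_coeffs" ([k1, k2, p1, p2, k3] as OpenCV has them; the pictures are not rectified), "R" (3x3) and "t" (3): a world point X has camera coordinates R X + t. Camera axes: x right, y down, z forward; pixel columns grow to the right and rows downward; lengths in m; the calibration is good to about 2 mm. A picture is of the moment at which its call begins: read the wrist's pose just before it. get_calibration takes no time and is no camera call; for the wrist camera it gives the pose at the moment of the call.
- job_done(): hands the job in; it is judged then, once.
The state is a dict: "time_s": time; "joints": joint angles; "dq": joint speeds; "tau": joint torques, N m; "ee_pos": TCP position; "tcp_rot": TCP orientation; "wrist_force": force on the tool from outside, world axes, zero at the start; "ft_torque": the same for the moment, N m; "gripper_width": finger opening in m; "grip_force": force on a finger pad.
Only numpy, scipy, OpenCV 4.12 (cv2) and the standard library are available. Lean on these libraries where they do the work, as an engineer would, in place of code of your own. Each camera call takes 0.05 s, during which the arm holds its last target. There are 200 camera calls.

## Working session

There is one attempt and no reset: what is moved stays moved. The work goes in short steps, Python scripts to look and compute and a tool call to move; the robot and the scene stay as the last step left them, time stands still between calls to the robot, and variables do not carry over. Pictures are saved under pics/ and viewed, at most 10 in all, crops included, and the job is handed in when it is done.

Besides the shell and the picture viewer there is one more tool, called after "Request:" by a JSON object that holds its "fn" and its "kwargs". send_rows: Moves the arm, as the interface text tells. Its arguments: {"type":"object","properties":{"moves":{"type":"array","items":{"type":"array","items":{"type":"number"}}},"squeeze":{"type":"number"}},"required":["moves"]}

```bash
mkdir -p pics
cat > h.py <<'E'
from workcell import *
import numpy as np, cv2
def world(name,uv,depth=None,z=None,cal=None):
    c=cal or get_calibration(name)
    K=np.array([[c["fx"],0,c["cx"]],[0,c["fy"],c["cy"]],[0,0,1]]);R=np.array(c["R"]);t=np.array(c["t"])
    p=cv2.undistortPoints(np.array(uv,float).reshape(-1,1,2),K,np.array(c["dist_coeffs"]))[:,0]
    r=np.c_[p,np.ones(len(p))]
    if depth is not None: return (r*np.array(depth).reshape(-1,1)-t)@R
    o=-R.T@t; d=r@R
    return o+d*((z-o[2])/d[:,2])[:,None]
E
python3 - <<'E'
from h import *
for n in ("side","top"):
    im,d=snapshot(n); cv2.imwrite(f"pics/{n}0.png",im[:,:,::-1]); np.savez(f"{n}0.npz",im=im,d=d)
    c=get_calibration(n); print(n,-np.array(c["R"]).T@np.array(c["t"]))
o=get_obs(); print(o["ee_pos"],o["tcp_rot"],o["gripper_width"])
E
```

```text
side [0.0117657  0.77124842 0.81230256]
top [ 0.45242405 -0.0036448   1.61990135]
[ 0.17465897 -0.54733929  0.2304831 ] [-8.46258798e-04  9.88105195e-01  1.53777136e-01 -1.06703859e-05] 0.08521979260743727
```

View pics/top0.png

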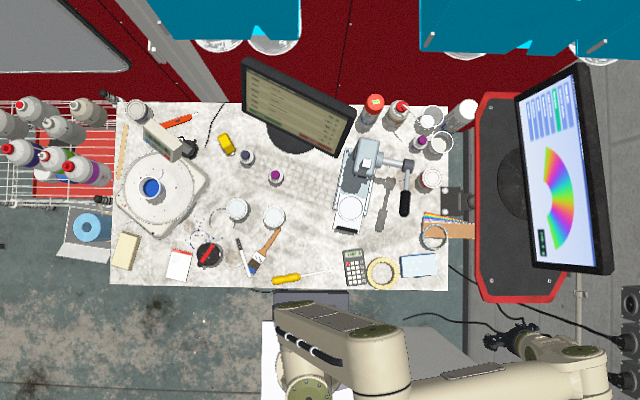

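View pics/side0.png

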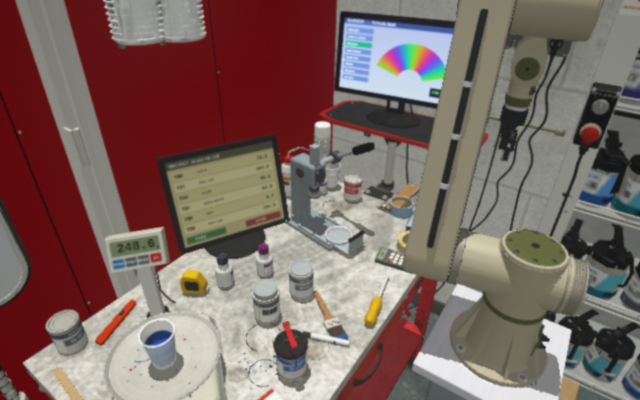

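The top view shows the tins at about (238,209) and (274,216), the seat ring at (351,212) and the lever grip at (405,203). The side view shows the tins at (266,300) and (301,280). Next I'll measure with depth.

Run:
```python
from h import *
T=np.load("top0.npz");im,d=T["im"],T["d"]
v,u=np.mgrid[90:290,110:450]; u=u.ravel();v=v.ravel()
dd=d[v,u]; P=world("top",np.c_[u,v],depth=dd)
M=np.full(d.shape+(3,),np.nan); M[v,u]=P
np.save("M.npy",M)
def reg(x,y,r): 
    s=M[y-r:y+r+1,x-r:x+r+1].reshape(-1,3); return s[np.isfinite(s[:,0])]
print("bench z",np.median(reg(300,240,6)[:,2]), np.median(reg(215,240,3)[:,2]))
for n,(x,y) in dict(tA=(238,209),tB=(274,216)).items():
    s=reg(x,y,16); print(n,np.percentile(s[:,2],[50,80,90,95,99]))
    t=s[s[:,2]>0.07]; print(" centre",t.mean(0),t.min(0),t.max(0),len(t))
np.set_printoptions(precision=0,suppress=True,linewidth=200)
print("seat z"); print(M[194:234:2,328:376:2,2]*1000)
print("lever z"); print(M[154:220:3,372:416:2,2]*1000)
a=cv2.resize(im[130:260,220:420][:,:,::-1],None,fx=3.5,fy=3.5,interpolation=cv2.INTER_CUBIC)
b=np.load("side0.npz")["im"][220:340,230:390][:,:,::-1]; b=cv2.resize(b,None,fx=3.5,fy=3.5,interpolation=cv2.INTER_CUBIC)
cv2.imwrite("pics/a.png",a);cv2.imwrite("pics/b.png",b)
```

```text
bench z -0.0022090208973737867 -0.001425755100983821
tA [0.00054571 0.09066777 0.09476289 0.09750998 0.10090465]
 centre [0.51763958 0.23232384 0.12144996] [ 0.45242405 -0.0036448   0.07019782] [0.54960404 0.27327224 1.61990135] 349
tB [0.00126763 0.08222121 0.0852422  0.08715359 0.0905416 ]
 centre [0.49656135 0.11885591 0.10096494] [ 0.45242405 -0.0036448   0.07319934] [0.52913565 0.15353872 1.61990135] 349
seat z
[[  -0.    0.   -1.   -4.    9.   23.   14.   18.   14.   12.    6.   18.   10.   -1.   13.   18.   11.    6.    7.   15.   19.   19.   -1.    4.]
 [  -4.    1.    4.   -3.   22.   14.   20.   12.   22.   29.   31.   31.   29.   33.   30.   17.   11.   11.   11.    8.   26.   12.   -3.    4.]
 [  -6.   -4.   -4.   -7.   23.   26.   16.   32.   23.   17.   17.   25.   17.   18.   27.   25.   21.   15.   16.    8.   17.   -1.   -2.   -4.]
 [  -9.   -8.   -2.    7.   19.    7.   28.   19.   21.   19.   18.   23.   10.   21.   13.   18.   30.   21.   18.   14.   15.   -2. 1620.   -6.]
 [  -8.    1.   -7.    6.   18.   17.   23.   20.   11.   21.   19.   15.   21.   17.   20. 
[... 4055 characters left out ...]
 283. 275.   0.  -3.]
 [  2.  -6.  -4.   4.  -3.  -1.  -2.   4.  -2.   2.   1.  -3.  -4.  -2. 278. 288. 291. 293. 294.  -2.  -2.  -6.]
 [  0.  -7.  -3.   2.  -6.  -9.   2.  -4.  -5.  -4.  -4.  -5.   1.   0. 284. 293. 297. 296. 291.  -1.  -1.   0.]
 [ -0.   1.  -2.   7.   3.  -2.   0.   1.   1.  -2.  -3.   1.   3.   4. 291. 300. 302. 308. 300.   1.  -6.   4.]
 [ -8.  -1.  -5.  -3.   3.   0.  -3.   3.   5.  -3.  -3.  -1.  -2.  -3. 299. 303. 303. 308. 301.  -0.  -5.  -0.]
 [ -3.  -7.  -4.   1.   2.  -8.   4.  -3.   1.  -5.   2.  -4.  -8.  -1. 300. 302. 296. 303. 301.  -5.  -1.  -2.]
 [ -4.  -1.  -0.  -3.  -4.  -2.  -3.   3.  -1.  -7.   1.  -1.  -2.   3.  -4.  -5.   1.   1.  -4.  -2.  -8.  -3.]]
```

View pics/a.png

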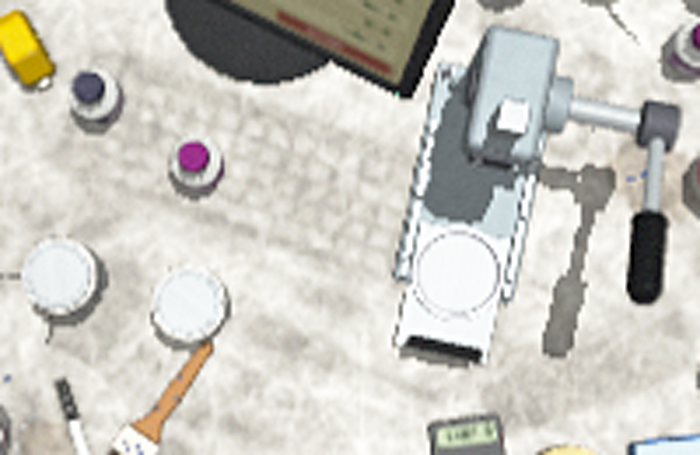

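View pics/b.png

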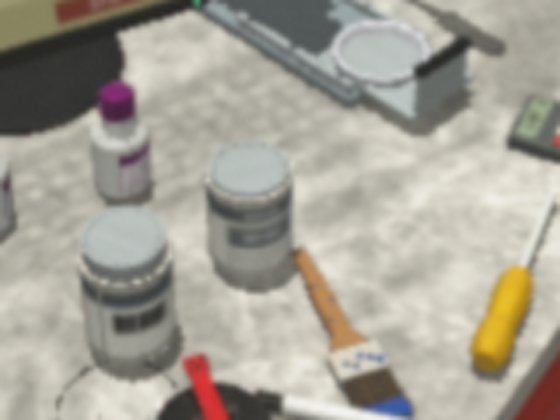

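Crop b shows a gap ring under the left, nearer tin's lid (about 125,275). Depth agrees: tin A's top is at about 95 mm against 85 mm for tin B, so tin A is the proud one. Crop a shows the tab at (440,347), the seat ring at (457,272) and the black grip at (647,258).

Run:
```python
from h import *
np.set_printoptions(precision=4,suppress=True)
T=np.load("top0.npz");im,d=T["im"],T["d"];M=np.load("M.npy")
M[~(M[:,:,2]<0.5)]=np.nan
Z=cv2.medianBlur(np.nan_to_num(M[:,:,2]).astype(np.float32),5)
def blob(m,box,h):
    x0,y0,x1,y1=box; k=np.zeros(Z.shape,np.uint8); k[y0:y1,x0:x1]=m[y0:y1,x0:x1]
    c=max(cv2.findContours(k,cv2.RETR_EXTERNAL,cv2.CHAIN_APPROX_NONE)[0],key=cv2.contourArea)
    W=world("top",c[:,0,:],z=h)
    r=cv2.minAreaRect((W[:,:2]*1000).astype(np.float32)); ce=cv2.minEnclosingCircle((W[:,:2]*1000).astype(np.float32)); return r,ce,W
for n,b,h in (("A",(220,190,258,230),.094),("B",(258,198,292,236),.085)):
    r,ce,W=blob(Z>.075,b,h); print(n,r,ce)
r,ce,W=blob(Z>.045,(325,215,370,245),.064);print("tab",r)
r,ce,W=blob((Z>.235),(345,120,395,185),.24);print("head",r)
blk=(im.max(2)<70)&(Z>.2)
r,ce,W=blob(blk,(385,180,425,225),.278);print("grip",r)
r,ce,W=blob((Z>.05),(232,145,262,172),.09);print("bottle",r)
r,ce,W=blob((Z>.05),(262,162,292,190),.09);print("bottle",r)
# seat ring: edges
k=im[194:232,328:376].mean(2); 
m=(Z>.010)&(Z<.05); r,ce,W=blob(m,(325,190,378,240),.019); print("tray",r)
print(k[:, ::2].astype(int)[::2])
```

```text
A ((519.1275024414062, 237.11489868164062), (60.64624786376953, 62.36334991455078), 46.27531814575195) ((519.60546875, 237.4647674560547), 32.62572479248047)
B ((496.35919189453125, 120.38656616210938), (60.629539489746094, 62.613853454589844), 46.15618133544922) ((496.09930419921875, 120.52965545654297), 33.19911575317383)
tab ((461.6828308105469, -115.18431091308594), (59.74892807006836, 12.573488235473633), 79.7121353149414)
head ((669.164306640625, -154.6656494140625), (57.79169464111328, 103.6240005493164), 79.00542449951172)
grip ((534.2571411132812, -257.98828125), (26.216976165771484, 72.71517181396484), 85.60972595214844)
bottle ((684.7540893554688, 212.931640625), (41.906455993652344, 41.518829345703125), 1.5806117057800293)
bottle ((623.9984741210938, 115.80931091308594), (42.91923141479492, 42.64128112792969), 46.097713470458984)
tray ((529.8251342773438, -127.51356506347656), (113.38595581054688, 146.4704132080078), 79.1382827758789)
[[203 223 223 213  91 255 255 241 239 219 235 253 250 176 218 218 216 216
  216 219 255 171 242 249]
 [217 214 203 185 153 250 253 248 255 
[... 1080 characters left out ...]
33 230 125 253 249 251 205 250 233 237 245 237 235 239 255 248 198
  223 234 235 233 230 236]
 [244 237 240 166 251 249 249 251 224 248 241 231 228 251 238 248 250 217
  220 232 237 235 242 247]
 [243 241 248 245 250 249 250 249 250 251 249 249 250 249 249 248 254 214
  226 230 236 236 237 243]
 [239 243 247 255 253 254 254 250 251 250 247 249 249 248 249 248 248 212
  231 237 227 234 243 247]
 [231 243 147 254 188  25  67 163 227 245 253 252 250 249 249 248 170 202
  224 226 230 237 243 247]
 [234 242 143 236  61  39  41  42  44  35  70 163 214 219 243 251 207 221
  210 225 225 220 220 226]
 [234 239 237 156 138 123 100  94  81  48  37  45  42  38  27 255 211 226
  209 206 216 211 215 221]]
```

Request:
{"fn": "send_rows", "kwargs": {"moves": [[0, 0, 0, -0.1655, 85], [0, 0, 0, -0.1655, 85], [0, 0, 0, -0.1655, 85], [0, 0, 0, -0.1655, 85], [0, 0, 0, -0.1655, 85], [0, 0, 0, -0.1655, 85], [0, 0, 0, -0.1655, 85], [0, 0, 0, -0.1655, 85]]}}

```text
time_s: 1.1
ee_pos: [0.1747, -0.5475, 0.2308]
tcp_rot: [-0.0, 0.683, 0.731, 0.0]
wrist_force: [0.8, 0.2, 0.9]
gripper_width: 0.0849
grip_force: 0.0
```

Request:
{"fn": "send_rows", "kwargs": {"moves": [[0, 0, 0, -0.1655, 85], [0, 0, 0, -0.1655, 85], [0, 0, 0, -0.1655, 85], [0, 0, 0, -0.1655, 85], [0, 0, 0, -0.1655, 85], [0, 0, 0, -0.1655, 85], [0, 0, 0, -0.1655, 85], [0, 0, 0, -0.1655, 85]]}}

```text
time_s: 2.1
ee_pos: [0.1747, -0.5475, 0.2308]
tcp_rot: [-0.0, 0.09, 0.996, 0.001]
wrist_force: [0.1, -0.3, -0.3]
gripper_width: 0.0852
grip_force: 0.0
```

```bash
cat >> h.py <<'E'
from scipy.spatial.transform import Rotation as Ro
def to(x,y,z=None):
    o=get_obs();w,a,b,c=o["tcp_rot"];R=Ro.from_quat([a,b,c,w]).as_matrix();p=np.array(o["ee_pos"])
    g=np.array([x,y,p[2] if z is None else z])
    print("t",round(o["time_s"],2),"tcp",p.round(4),"yaw",np.arctan2(R[1,0],R[0,0]).round(4),"tilt",R[2,2].round(4),"shift mm",((g-p)@R*1000).round(1),"F",np.round(o["wrist_force"],1),"w",round(o["gripper_width"],4),"gf",o["grip_force"])
E
python3 - <<'E'
from h import *
to(.519,.237,.231)
E
```

```text
t 2.1 tcp [ 0.1747 -0.5475  0.2308] yaw 2.9622 tilt -1.0 shift mm [-1.988e+02  8.334e+02  5.000e-01] F [ 0.1 -0.3 -0.3] w 0.0852 gf 0.0
```

Request:
{"fn": "send_rows", "kwargs": {"moves": [[-12.4, 52, 0, 0, 85], [-12.4, 52, 0, 0, 85], [-12.4, 52, 0, 0, 85], [-12.4, 52, 0, 0, 85], [-12.4, 52, 0, 0, 85], [-12.4, 52, 0, 0, 85], [-12.4, 52, 0, 0, 85], [-12.4, 52, 0, 0, 85]]}}

```text
time_s: 3.1
ee_pos: [0.3489, -0.1555, 0.2312]
tcp_rot: [0.0, 0.093, 0.996, -0.0]
wrist_force: [0.2, 0.2, 0.5]
gripper_width: 0.085
grip_force: 0.0
```

Request:
{"fn": "send_rows", "kwargs": {"moves": [[-12.4, 52, 0, 0, 85], [-12.4, 52, 0, 0, 85], [-12.4, 52, 0, 0, 85], [-12.4, 52, 0, 0, 85], [-12.4, 52, 0, 0, 85], [-12.4, 52, 0, 0, 85], [-12.4, 52, 0, 0, 85], [0, 0, 0, 0, 85]]}}

```text
time_s: 4.1
ee_pos: [0.5016, 0.1877, 0.2301]
tcp_rot: [-0.0, 0.09, 0.996, 0.0]
wrist_force: [-0.1, -0.8, -0.3]
gripper_width: 0.0852
grip_force: 0.0
```

Run:
```python
from h import *
to(.519,.237,.231)
c=get_calibration("wrist"); im,d=snapshot("wrist"); cv2.imwrite("pics/w1.png",im[:,:,::-1]); np.savez("w1.npz",im=im,d=d,**{k:np.array(v) for k,v in c.items()})
print(-np.array(c["R"]).T@np.array(c["t"]),np.array(c["R"])[2])
```

```text
t 4.1 tcp [0.5016 0.1877 0.2301] yaw 2.9613 tilt -1.0 shift mm [-8.3 51.7 -0.9] F [-0.1 -0.8 -0.3] w 0.0852 gf 0.0
[0.42447574 0.20312857 0.37270591] [ 0.30497186 -0.05632766 -0.95069414]
```

View pics/w1.png

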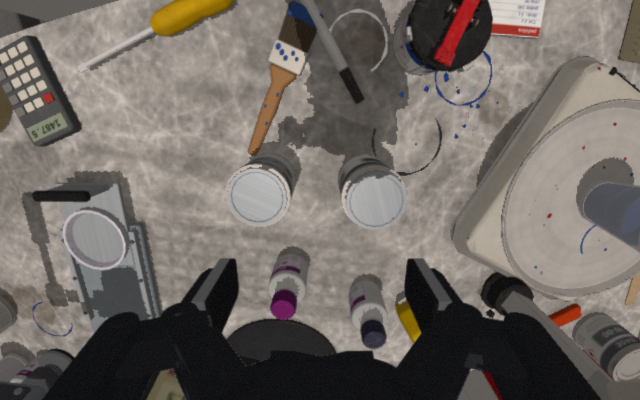

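The wrist view shows the proud lid at about (374,201), the closed tin's lid at (259,195), the seat ring at (96,238) and the tab at (62,196).

```bash
cat > fit.py <<'E'
from h import *
def circ(name,im,cal,uv,z,rmm,n=72,search=(0.75,1.3)):
    """radial edge search about a pixel guess on plane z; returns centre, radius (mm)"""
    g=cv2.GaussianBlur(im.mean(2).astype(np.float32),(0,0),1)
    K=np.array([[cal["fx"],0,cal["cx"]],[0,cal["fy"],cal["cy"]],[0,0,1]])
    c=world(name,[uv],z=z,cal=cal)[0,:2]
    for _ in range(4):
        th=np.linspace(0,2*np.pi,n,endpoint=False); rs=np.linspace(search[0],search[1],60)*rmm/1000
        X=np.stack([c[0]+rs[None]*np.cos(th)[:,None],c[1]+rs[None]*np.sin(th)[:,None],np.full((n,60),z)],-1).reshape(-1,3)
        p=cv2.projectPoints(X,cv2.Rodrigues(np.array(cal["R"]))[0],np.array(cal["t"],float),K,np.array(cal["dist_coeffs"]))[0][:,0].astype(np.float32)
        I=cv2.remap(g,p[:,0].reshape(n,60),p[:,1].reshape(n,60),cv2.INTER_LINEAR)
        G=np.abs(np.gradient(I,axis=1)); j=G.argmax(1)
        P=X.reshape(n,60,3)[np.arange(n),j,:2]
        keep=np.ones(n,bool)
        for _ in range(6):
            A=np.c_[2*P[keep],np.ones(keep.sum())]; s=np.linalg.lstsq(A,(P[keep]**2).sum(1),rcond=None)[0]
            r=np.sqrt(s[2]+s[:2]@s[:2]); e=np.abs(np.linalg.norm(P-s[:2],axis=1)-r); keep=e<max(.0015,np.median(e)*1.5)
        c=s[:2]
    return (c*1000).round(1),round(r*1000,1),int(keep.sum()),round(float(e[keep].mean()*1000),2)
E
python3 - <<'E'
from fit import *
W=np.load("w1.npz"); cal={k:W[k] for k in("fx","fy","cx","cy","dist_coeffs","R","t")}
cal={k:(float(v) if v.ndim==0 else v) for k,v in cal.items()}; im=W["im"]
print("A",circ("wrist",im,cal,(374,201),.0945,30.5)); print("B",circ("wrist",im,cal,(259,195),.0855,30.5))
print("seat",circ("wrist",im,cal,(96,238),.028,40)); 
T=np.load("top0.npz")["im"]; ct=get_calibration("top")
print("topA",circ("top",T,ct,(238,209),.0945,30.5),circ("top",T,ct,(238,209),.082,34));print("topseat",circ("top",T,ct,(350.5,208),.028,40))
for uv in((374,201),(259,195),(96,238)):
    dd=np.median(W["d"][uv[1]-4:uv[1]+5,uv[0]-4:uv[0]+5]); print(world("wrist",[uv],depth=[dd],cal=cal))
# tab ends
m=(im.max(2)<60).astype(np.uint8); k=np.zeros_like(m);k[180:215,20:100]=m[180:215,20:100]
c=max(cv2.findContours(k,cv2.RETR_EXTERNAL,cv2.CHAIN_APPROX_NONE)[0],key=cv2.contourArea)
P=world("wrist",c[:,0],z=.064,cal=cal)[:,:2]*1000; print("tab",cv2.minAreaRect(P.astype(np.float32)))
E
```

```text
A (array([517.7, 236. ]), np.float64(29.8), 39, 0.5)
B (array([495.4, 126.2]), np.float64(30.7), 44, 1.02)
seat (array([ 531.2, -122.7]), np.float64(41.7), 51, 0.44)
topA (array([518.2, 236.6]), np.float64(33.7), 46, 0.59) (array([518.7, 238.6]), np.float64(34.2), 47, 0.68)
topseat (array([ 536.3, -117.5]), np.float64(44.7), 43, 1.12)
[[0.52095054 0.23865965 0.09428457]]
[[0.49673622 0.1251289  0.08459924]]
[[ 0.53167184 -0.12870563  0.01895755]]
tab ((460.1069641113281, -107.157470703125), (74.2271957397461, 12.903459548950195), 80.68505096435547)
```

```bash
python3 -c "
from h import *
to(.518,.2368,.033)"
```

```text
t 4.15 tcp [0.5007 0.1861 0.2302] yaw 2.9599 tilt -1.0 shift mm [ -8.2  53.2 197.2] F [-0.2 -0.8  0.3] w 0.0848 gf 0.0
```

Request:
{"fn": "send_rows", "kwargs": {"moves": [[-4, 26.5, 0, 0, 85], [-4.2, 26.5, 0, 0, 85], [0, 0, 30, 0, 85], [0, 0, 30, 0, 85], [0, 0, 20, 0, 85], [0, 0, 0, 0, 85], [0, 0, 0, 0, 85], [0, 0, 0, 0, 85]]}}

```text
time_s: 5.15
ee_pos: [0.5194, 0.2352, 0.1526]
tcp_rot: [0.001, 0.092, 0.996, 0.0]
wrist_force: [0.2, -0.6, -0.2]
gripper_width: 0.0848
grip_force: 0.0
```

Run:
```python
from fit import *
to(.518,.2368,.033)
cal=get_calibration("wrist"); im,d=snapshot("wrist"); cv2.imwrite("pics/w2.png",im[:,:,::-1])
R=np.array(cal["R"]);X=np.array([.518,.2368,.0945]);q=R@X+np.array(cal["t"]);uv=(q[0]/q[2]*cal["fx"]+cal["cx"],q[1]/q[2]*cal["fy"]+cal["cy"]);print(uv)
print(circ("wrist",im,cal,uv,.0945,30.5),circ("wrist",im,cal,uv,.0945,30.5,search=(.85,1.1)))
```

```text
t 5.15 tcp [0.5194 0.2352 0.1526] yaw 2.9564 tilt -1.0 shift mm [  1.9   1.2 119.6] F [ 0.2 -0.6 -0.2] w 0.0848 gf 0.0
(np.float64(321.2793979183863), np.float64(217.8430420448324))
(array([511.8, 243. ]), np.float64(31.7), 55, 1.82) (array([514.5, 240.8]), np.float64(31.2), 50, 0.56)
```

View pics/w2.png

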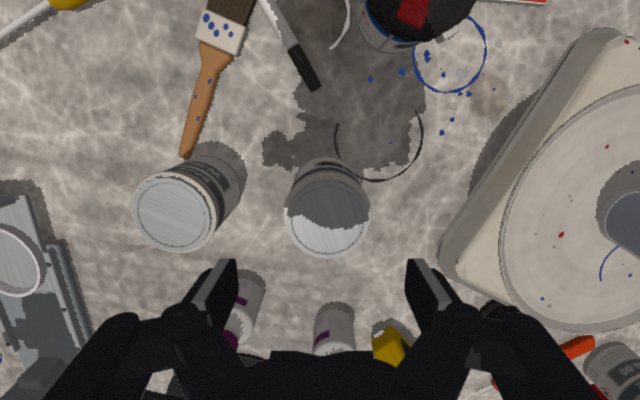

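The shaded lid centre is at about (328,216), a few mm left of the finger centre at (322). I'll correct for that and go down.

Request:
{"fn": "send_rows", "kwargs": {"moves": [[2, 4, 0, 0, 85], [2, 0, 0, 0, 85], [0, 0, 30, 0, 85], [0, 0, 30, 0, 85], [0, 0, 30, 0, 85], [0, 0, 20, 0, 85], [0, 0, 9, 0, 85], [0, 0, 0, 0, 85]]}}

```text
time_s: 6.2
ee_pos: [0.5152, 0.2399, 0.032]
tcp_rot: [-0.0, 0.092, 0.996, -0.0]
wrist_force: [0.4, -0.1, -0.5]
gripper_width: 0.085
grip_force: 0.0
```

Run:
```python
from fit import *
to(.516,.2395,.033)
im,d=snapshot("wrist"); cv2.imwrite("pics/w3.png",im[:,:,::-1])
```

```text
t 6.2 tcp [0.5152 0.2399 0.032 ] yaw 2.9569 tilt -1.0 shift mm [-0.9 -0.3 -1. ] F [ 0.4 -0.1 -0.5] w 0.085 gf 0.0
```

View pics/w3.png

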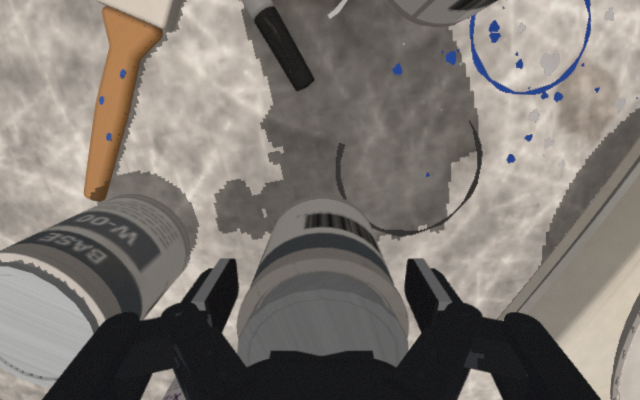

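The tin sits between the fingers, centred at about (323), so I'll grip it.

Request:
{"fn": "send_rows", "kwargs": {"moves": [[0, 0, 0, 0, 60], [0, 0, 0, 0, 60], [0, 0, 0, 0, 60], [0, 0, 0, 0, 60], [0, 0, 0, 0, 60], [0, 0, 0, 0, 60], [0, 0, -5, 0, 60], [0, 0, -15, 0, 60]], "squeeze": 45}}

```text
time_s: 7.25
ee_pos: [0.5139, 0.2394, 0.0515]
tcp_rot: [-0.002, 0.092, 0.996, -0.001]
wrist_force: [0.2, -0.2, -5.0]
gripper_width: 0.0667
grip_force: 44.4
```

Request:
{"fn": "send_rows", "kwargs": {"moves": [[0, 0, -30, 0, 60], [0, 0, -30, 0, 60], [0, 0, -30, 0, 60], [0, 0, -20, 0, 60], [0, 0, 0, 0, 60], [0, 0, 0, 0, 60], [0, 0, 0, 0, 60], [0, 0, 0, 0, 60]]}}

```text
time_s: 8.25
ee_pos: [0.5149, 0.2397, 0.1612]
tcp_rot: [-0.001, 0.092, 0.996, -0.0]
wrist_force: [1.1, 0.4, -5.2]
gripper_width: 0.0664
grip_force: 44.7
```

Run:
```python
from fit import *
to(.47,-.1,.162)
im,d=snapshot("side"); cv2.imwrite("pics/s1.png",im[:,:,::-1]); np.savez("s1.npz",im=im,d=d)
im,d=snapshot("top"); np.savez("t1.npz",im=im,d=d)
ct=get_calibration("top");Z=[]
s0=np.load("side0.npz")
```

```text
t 8.25 tcp [0.5149 0.2397 0.1612] yaw 2.9567 tilt -1.0 shift mm [ -18.3 -342.2   -0.5] F [ 1.1  0.4 -5.2] w 0.0664 gf 44.673214950598776
```

Request:
{"fn": "send_rows", "kwargs": {"moves": [[-8, -30, 0, 0, 60], [-8, -35, 0, 0, 60], [-8, -35, 0, 0, 60], [-8, -35, 0, 0, 60], [-8, -35, 0, 0, 60], [-8, -35, 0, 0, 60], [-8, -35, 0, 0, 60], [-8, -35, 0, 0, 60]]}}

```text
time_s: 9.35
ee_pos: [0.5278, -0.0433, 0.1622]
tcp_rot: [0.0, 0.092, 0.996, -0.0]
wrist_force: [0.5, -0.6, -4.0]
gripper_width: 0.0669
grip_force: 45.0
```

Request:
{"fn": "send_rows", "kwargs": {"moves": [[-8, -30, 0, 0, 60], [-4, -25, 0, 0, 60], [-3, -15, 0, 0, 60], [0, -8, 0, 0, 60], [0, -2, 0, 0, 60], [0, 0, 0, 0, 60], [0, 0, 0, 0, 60], [0, 0, 0, 0, 60]]}}

```text
time_s: 10.35
ee_pos: [0.528, -0.123, 0.1624]
tcp_rot: [0.0, 0.092, 0.996, -0.0]
wrist_force: [-0.3, 0.4, -5.1]
gripper_width: 0.0665
grip_force: 45.1
```

Run:
```python
from fit import *
to(.532,-.126,.161)
cal=get_calibration("wrist");im,d=snapshot("wrist"); cv2.imwrite("pics/w4.png",im[:,:,::-1]);np.savez("w4.npz",im=im,d=d,**{k:np.array(v) for k,v in cal.items()})
im,d=snapshot("top"); np.savez("t2.npz",im=im,d=d)
im,d=snapshot("side"); np.savez("s2.npz",im=im,d=d)
```

```text
t 10.35 tcp [ 0.528  -0.123   0.1624] yaw 2.9576 tilt -1.0 shift mm [-4.5 -2.2  1.4] F [-0.3  0.4 -5.1] w 0.0665 gf 45.061507117934525
```

View pics/w4.png

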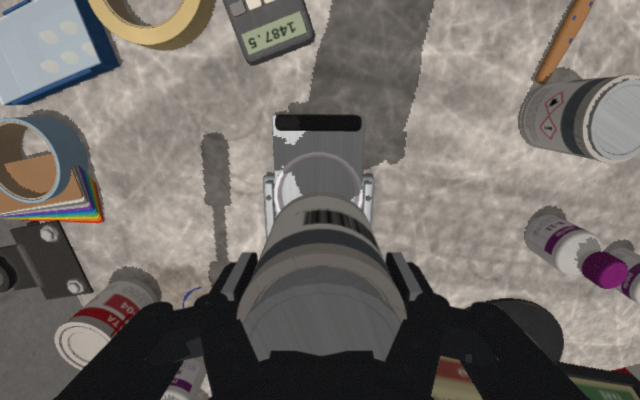

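The view shows the tin above the tray, the tab bar at (275–362, 114–131), the lip's front arc peaking at about (318,153) and the tin's lower front edge at about (325,197).

Run:
```python
from h import *
np.set_printoptions(precision=1,suppress=True)
W=np.load("w4.npz"); cal={k:(float(W[k]) if W[k].ndim==0 else W[k]) for k in("fx","fy","cx","cy","dist_coeffs","R","t")}; im=W["im"]; g=im.mean(2)
m=(im.max(2)<60).astype(np.uint8); k=np.zeros_like(m);k[108:138,265:375]=m[108:138,265:375]
c=max(cv2.findContours(k,cv2.RETR_EXTERNAL,cv2.CHAIN_APPROX_NONE)[0],key=cv2.contourArea)
P=world("wrist",c[:,0],z=.064,cal=cal)[:,:2]*1000; print("tab",cv2.minAreaRect(P.astype(np.float32)))
for y in range(136,215,1): print(y,end=":") if y%6==0 else None; 
print()
print("col318",g[136:215,318].astype(int)); print("col325",g[150:215,325].astype(int))
print("row190 L",g[190,255:300].astype(int)); print("row190 R",g[190,350:385].astype(int))
print("row 175",g[175,268:300].astype(int),g[175,340:372].astype(int))
a=cv2.resize(im[105:265,220:420][:,:,::-1],None,fx=4,fy=3.7,interpolation=cv2.INTER_CUBIC);cv2.imwrite("pics/w4c.png",a)
```

```text
tab ((461.5085754394531, -111.49903106689453), (67.53462982177734, 12.605301856994629), 78.01888275146484)
138:144:150:156:162:168:174:180:186:192:198:204:210:
col318 [ 93  93  94  92  93  92  91  93  91  93  91  91  92  91  95  98 116 127
 118 111 101  93  92  93  92  93  91  93  92  93  93  93  92  92  92  91
  92  93  92  92  94  92  93  94  93  92  92  93  94  94  93  93  91  91
  92  91  88  87  87  92 104 110 110 110 111 111 110 110 110 110 110 106
  94  78  50  30  24  25  25]
col325 [ 95  96 106 125 123 114 106  95  95  93  95  93  93  93  95  93  93  95
  95  94  93  94  93  93  92  93  96  93  94  93  93  92  93  93  94  92
  94  92  92  94  91  89  85  88  88  89 102 108 110 108 110 111 109 110
 111 110 109 107  99  83  64  43  38  38  40]
row190 L [167 165 166 165 160 157 154 148 125 140 176 192 194 195 197 197 176 121
 125 194 223 223 187 145 132 129 143 173 186 188 190 192 196 193 191 189
 191 194 194 195 196 191 189 184 163]
row190 R [ 89  92  89  91  94 100  98  99 104 117 166 207 175 114 122 175 200 196
 188 183 176 156 123 112 114 126 127 131 133 137 138 141 148 152 158]
row 175 [ 77  78  79  77  79  84 115 173 192 178 158 208 227 227 205 162 138 137
 154 185 195 195 191 177 139 135 124  97  92  90  93  92] [ 93  93  92  92  94  91  91  92  91  93  96  99 101 108 115 118 118 111
  99  95  93  93  80  72  73  73  70  72  71  69  70  74]
```

View pics/w4c.png

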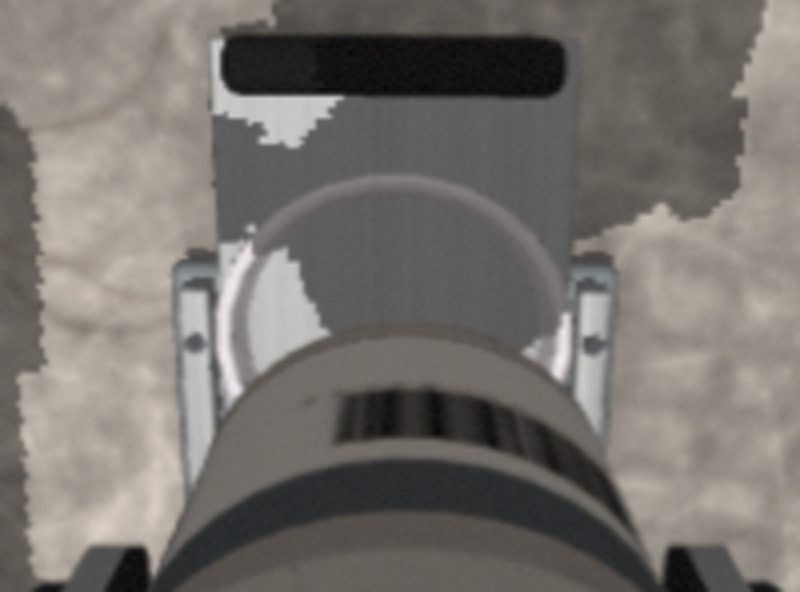

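Run:
```python
from h import *
np.set_printoptions(precision=1,suppress=True)
W=np.load("w4.npz"); cal={k:(float(W[k]) if W[k].ndim==0 else W[k]) for k in("fx","fy","cx","cy","dist_coeffs","R","t")}
f=lambda uv,z:(world("wrist",uv,z=z,cal=cal)*1000)[:,:2]
print("lip apex, L, R",f([(318,151.7),(273,190),(362.5,190)],.028))
print("tin bottom apex",f([(324,195.5)],.130))
# fit tin bottom arc: strongest vertical darkening->light edge between cols 290..350
g=cv2.GaussianBlur(W["im"].mean(2).astype(np.float32),(0,0),1)
def arc(pts,z,r):
    P=f(pts,z)/1000
    from scipy.optimize import least_squares
    s=least_squares(lambda c:np.hypot(*(P-c).T)-r,P.mean(0)+[.03,-.006],loss="soft_l1",f_scale=.001); return s.x*1000,np.abs(s.fun).mean()*1000
pt=[(c,188+np.argmax(np.diff(g[188:215,c]))+.5) for c in range(305,346)]
print("tin",arc(pt,.130,.034))
pl=[(c,147+np.argmax(g[147:170,c])) for c in range(292,345)]
for r in(.040,.041,.042): print("lip",r,arc(pl,.028,r))
print(-np.array(cal["R"]).T@np.array(cal["t"])*1000)
```

```text
lip apex, L, R [[ 489.4 -117.6]
 [ 517.9 -167.8]
 [ 534.   -81.9]]
tin bottom apex [[ 502.4 -115.2]]
tin (array([ 535.7, -123.3]), np.float64(0.17587387935627666))
lip 0.04 (array([ 529.9, -125.4]), np.float64(0.2058990431463859))
lip 0.041 (array([ 530.9, -125.6]), np.float64(0.22016716950977377))
lip 0.042 (array([ 532. , -125.8]), np.float64(0.24316653504033253))
[ 450.8 -107.2  304.8]
```

Request:
{"fn": "send_rows", "kwargs": {"moves": [[2.5, -2.5, 0, 0, 60], [0, 0, 25, 0, 60], [0, 0, 25, 0, 60], [0, 0, 20, 0, 60], [0, 0, 15, 0, 60], [0, 0, 4, 0, 60], [0, 0, 0, 0, 60], [0, 0, 0, 0, 60]]}}

```text
time_s: 11.5
ee_pos: [0.5257, -0.1258, 0.0742]
tcp_rot: [0.001, 0.092, 0.996, -0.0]
wrist_force: [0.2, 0.1, -4.8]
gripper_width: 0.0664
grip_force: 45.0
```

Run:
```python
from h import *
to(.532,-.126,.053)
cal=get_calibration("wrist");im,d=snapshot("wrist");np.savez("w5.npz",im=im,d=d,**{k:np.array(v) for k,v in cal.items()})
c=im[110:310,210:430]; cv2.imwrite("pics/w5.png",cv2.resize(c[:,:,::-1],None,fx=3,fy=3,interpolation=cv2.INTER_CUBIC))
im,d=snapshot("side");np.savez("s3.npz",im=im,d=d)
```

```text
t 11.5 tcp [ 0.5257 -0.1258  0.0742] yaw 2.9568 tilt -1.0 shift mm [-6.2  1.  21.2] F [ 0.2  0.1 -4.8] w 0.0664 gf 45.02718407660723
```

View pics/w5.png

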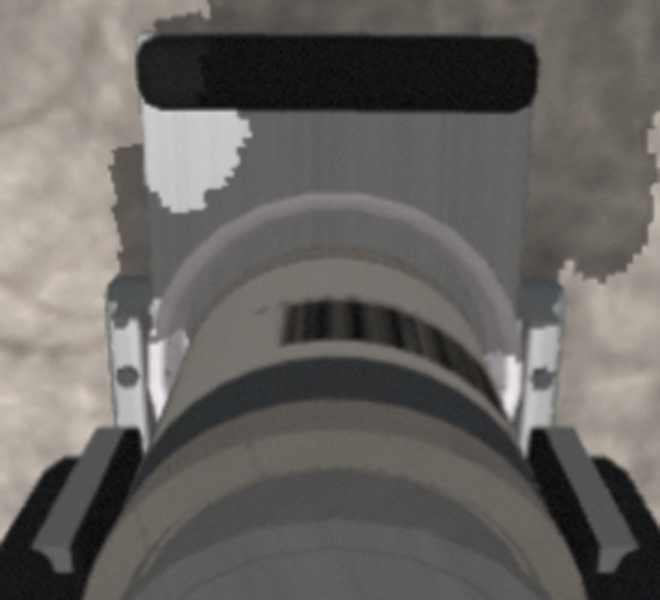

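The crop shows the lip apex at about (335,192), which is (321.7,174) in the full image, and the tin's bottom apex at about (335,248), which is (321.7,192.7). They are aligned sideways. The rest I'll do by numbers, since the picture allowance is used up.

```bash
cat > rel.py <<'E'
from h import *
from scipy.optimize import least_squares
np.set_printoptions(precision=1,suppress=True,linewidth=180)
def rel(fn,zb,ya,yb,yl):
    W=np.load(fn); cal={k:(float(W[k]) if W[k].ndim==0 else W[k]) for k in("fx","fy","cx","cy","dist_coeffs","R","t")}
    f=lambda uv,z:(world("wrist",uv,z=z,cal=cal)*1000)[:,:2]
    g=cv2.GaussianBlur(W["im"].mean(2).astype(np.float32),(0,0),1)
    print(g[165:210:1,322].astype(int))
    def arc(pts,z,r):
        P=f(pts,z)
        s=least_squares(lambda c:np.hypot(*(P-c).T)-r,P.mean(0)+[30,-6],loss="soft_l1",f_scale=1); return s.x,np.abs(s.fun).mean()
    pt=[(c,ya+np.argmax(np.diff(g[ya:yb,c]))+.5) for c in range(306,338)]
    t=arc(pt,zb,34); l=arc([(c,yl+np.argmax(g[yl:yl+14,c])) for c in range(300,345)],.028,41)
    m=(W["im"].max(2)<60).astype(np.uint8); k=np.zeros_like(m);k[118:152,250:395]=m[118:152,250:395]
    c=max(cv2.findContours(k,cv2.RETR_EXTERNAL,cv2.CHAIN_APPROX_NONE)[0],key=cv2.contourArea)
    tab=cv2.minAreaRect(f(c[:,0],.064).astype(np.float32))
    print("tin",t,"lip",l,"tin-lip",t[0]-l[0]); print("tab",tab)
E
python3 -c "
from rel import *
rel('w5.npz',.042,186,204,170)"
```

```text
[ 96  96  96  96  95  96  96  99 105 115 124 126 122 117 109 102  97  96  96  96  95  95  95  95  95  95  93  91  90  92  97 105 112 114 114 114 114 114 114 114 114 113 110 104
  90]
tin (array([ 533.3, -126.3]), np.float64(0.17768105117418087)) lip (array([ 531. , -125.5]), np.float64(0.16457608368925397)) tin-lip [ 2.4 -0.8]
tab ((461.315185546875, -111.95293426513672), (67.48131561279297, 12.712596893310547), 78.63115692138672)
```

The dark bead at rows 190–194 belongs to the tin, so its true front edge is about 3 mm nearer and the tin is aligned with the seat to within 1 mm. Lowering.

Request:
{"fn": "send_rows", "kwargs": {"moves": [[0, 0, 5, 0, 60], [0, 0, 5, 0, 60], [0, 0, 4, 0, 60], [0, 0, 3, 0, 60], [0, 0, 2, 0, 60], [0, 0, 1, 0, 60], [0, 0, 0, 0, 60], [0, 0, 0, 0, 60]]}}

```text
time_s: 12.6
ee_pos: [0.5251, -0.1256, 0.0534]
tcp_rot: [0.0, 0.092, 0.996, -0.0]
wrist_force: [-0.7, -1.2, -4.3]
gripper_width: 0.0669
grip_force: 45.1
```

Request:
{"fn": "send_rows", "kwargs": {"moves": [[0, 0, 1, 0, 60], [0, 0, 1, 0, 60], [0, 0, 0, 0, 60], [0, 0, 0, 0, 60], [0, 0, 0, 0, 60], [0, 0, 0, 0, 60], [0, 0, 0, 0, 60], [0, 0, 0, 0, 60]]}}

```text
time_s: 13.6
ee_pos: [0.5261, -0.1258, 0.0528]
tcp_rot: [0.001, 0.092, 0.996, -0.0]
wrist_force: [-1.4, 1.3, 4.3]
gripper_width: 0.0663
grip_force: 45.8
```

Request:
{"fn": "send_rows", "kwargs": {"moves": [[0, 0, 0, 0, 68], [0, 0, 0, 0, 70], [0, 0, 0, 0, 73], [0, 0, 0, 0, 78], [0, 0, 0, 0, 85], [0, 0, 0, 0, 85], [0, 0, 0, 0, 85], [0, 0, 0, 0, 85]]}}

```text
time_s: 14.6
ee_pos: [0.525, -0.1255, 0.0513]
tcp_rot: [-0.0, 0.092, 0.996, -0.0]
wrist_force: [0.2, -0.3, -0.4]
gripper_width: 0.0851
grip_force: 0.0
```

Run:
```python
from rel import *
to(.532,-.126,.053)
cal=get_calibration("wrist");im,d=snapshot("wrist");np.savez("w6.npz",im=im,d=d,**{k:np.array(v) for k,v in cal.items()})
print(im.mean(2)[150:215,318:328].mean(1).astype(int))
```

```text
t 14.6 tcp [ 0.5 -0.1  0.1] yaw 2.9568 tilt -1.0 shift mm [-7.   0.8 -1.7] F [ 0.2 -0.3 -0.4] w 0.0851 gf 0.0
[ 18  19  17  20  18  19  35  69  97  99  99  99  99  99  99  99  99  98  99  99  99  99  99  99  99  99 100  99  99  99  99  99  99  99 100 113 137 135 129 125 121 115 103  98
  93  92  94  92  98 116 118 118 118 119 118 118 118 118 118 118 115 106  92  67  46]
```

Request:
{"fn": "send_rows", "kwargs": {"moves": [[0, 0, -8, 0, 85], [0, 0, -20, 0, 85], [0, 0, -30, 0, 85], [0, 0, -40, 0, 85], [0, 0, -40, 0, 85], [0, 0, -40, 0, 85], [0, 0, -10, 0, 85], [0, 0, 0, 0, 85]]}}

```text
time_s: 15.65
ee_pos: [0.5253, -0.1256, 0.2398]
tcp_rot: [0.001, 0.092, 0.996, -0.0]
wrist_force: [0.1, -0.1, -0.0]
gripper_width: 0.0851
grip_force: 0.0
```

Request:
{"fn": "send_rows", "kwargs": {"moves": [[30, 0, 0, 0, 40], [40, 0, 0, 0, 0], [40, 0, 0, 0, 0], [0, 0, 0, 0, 0], [0, 0, 0, 0, 0], [0, 0, 0, 0, 0], [0, 0, 0, 0, 0], [0, 0, 0, 0, 0]]}}

```text
time_s: 16.65
ee_pos: [0.4173, -0.1054, 0.239]
tcp_rot: [-0.0, 0.092, 0.996, 0.0]
wrist_force: [-0.1, -0.1, -0.0]
gripper_width: 0.0
grip_force: 0.0
```

Run:
```python
from fit import *
np.set_printoptions(precision=1,suppress=True,linewidth=180)
to(.43,-.106,.045)
im,d=snapshot("top");ct=get_calibration("top")
K=np.array([[ct["fx"],0,ct["cx"]],[0,ct["fy"],ct["cy"]],[0,0,1]])
uv=cv2.projectPoints(np.array([[.531,-.1255,.1145]]),cv2.Rodrigues(np.array(ct["R"]))[0],np.array(ct["t"],float),K,np.array(ct["dist_coeffs"]))[0][0,0]
print("pred px",uv,"fit",circ("top",im,ct,uv,.1145,30.5),circ("top",im,ct,uv,.101,34))
x,y=uv.round().astype(int); vv,uu=np.mgrid[y-22:y+23,x-22:x+23]; P=world("top",np.c_[uu.ravel(),vv.ravel()],depth=d[vv.ravel(),uu.ravel()])*1000
s=P[(P[:,2]>80)&(P[:,2]<150)]; print(len(s),s.mean(0),s.min(0),s.max(0))
q=P[np.hypot(P[:,0]-531,P[:,1]+125)<22]; q=q[(q[:,2]<200)]; A=np.c_[q[:,:2]-[531,-125],np.ones(len(q))]; print("lid plane slope,z",np.linalg.lstsq(A,q[:,2],rcond=None)[0]*[1000,1000,1])
cal=get_calibration("wrist");im,d=snapshot("wrist");np.savez("w7.npz",im=im,d=d,**{k:np.array(v) for k,v in cal.items()})
K=np.array([[cal["fx"],0,cal["cx"]],[0,cal["fy"],cal["cy"]],[0,0,1]])
uv=cv2.projectPoints(np.array([[.531,-.1255,.1145]]),cv2.Rodrigues(np.array(cal["R"]))[0],np.array(cal["t"],float),K,np.array(cal["dist_coeffs"]))[0][0,0]; print("wrist px",uv)
```

```text
t 16.65 tcp [ 0.4 -0.1  0.2] yaw 2.9569 tilt -1.0 shift mm [-12.7   1.7 194. ] F [-0.1 -0.1 -0. ] w 0.0 gf 0.0
pred px [351.8 206.3] fit (array([ 533.4, -128. ]), np.float64(38.1), 43, 1.02) (array([ 534.1, -128.1]), np.float64(37.3), 48, 1.48)
356 [ 528.5 -126.2  110.6] [ 495.3 -159.2   80. ] [561.3 -95.8 120.9]
lid plane slope,z [ 13.7  -6.5 112.8]
wrist px [321.2 298. ]
```

The lid plane is level (slopes at or below 0.014) with its top at about 114 mm, so the tin stands in the seat. Next I'll lower the closed fingers in front of the tab.

Request:
{"fn": "send_rows", "kwargs": {"moves": [[0, 0, 30, 0, 0], [0, 0, 40, 0, 0], [0, 0, 40, 0, 0], [0, 0, 40, 0, 0], [0, 0, 30, 0, 0], [0, 0, 17, 0, 0], [0, 0, 0, 0, 0], [0, 0, 0, 0, 0]]}}

```text
time_s: 17.75
ee_pos: [0.4175, -0.1056, 0.043]
tcp_rot: [0.0, 0.092, 0.996, -0.0]
wrist_force: [0.6, 0.6, 0.4]
gripper_width: -0.0001
grip_force: 0.0
```

Request:
{"fn": "send_rows", "kwargs": {"moves": [[-10, 0, 0, 0, 0], [-8, 0, 0, 0, 0], [-5, 0, 0, 0, 0], [-5, 0, 0, 0, 0], [-5, 0, 0, 0, 0], [-5, 0, 0, 0, 0], [-5, 0, 0, 0, 0], [-5, 0, 0, 0, 0]]}}

```text
time_s: 18.75
ee_pos: [0.4641, -0.1142, 0.0421]
tcp_rot: [-0.0, 0.092, 0.996, -0.0]
wrist_force: [-2.7, -0.4, -0.5]
gripper_width: -0.0
grip_force: 1.1
```

Request:
{"fn": "send_rows", "kwargs": {"moves": [[-5, 0, 0, 0, 0], [-5, 0, 0, 0, 0], [-5, 0, 0, 0, 0], [-5, 0, 0, 0, 0], [-5, 0, 0, 0, 0], [-5, 0, 0, 0, 0], [-5, 0, 0, 0, 0], [-5, 0, 0, 0, 0]]}}

```text
time_s: 19.75
ee_pos: [0.5037, -0.1216, 0.0423]
tcp_rot: [0.0, 0.092, 0.996, -0.0]
wrist_force: [-2.2, -0.5, -1.9]
gripper_width: 0.0002
grip_force: 1.1
```

Request:
{"fn": "send_rows", "kwargs": {"moves": [[-5, 0, 0, 0, 0], [-5, 0, 0, 0, 0], [-5, 0, 0, 0, 0], [-5, 0, 0, 0, 0], [-5, 0, 0, 0, 0], [-5, 0, 0, 0, 0], [-5, 0, 0, 0, 0], [-5, 0, 0, 0, 0]]}}

```text
time_s: 20.75
ee_pos: [0.5431, -0.129, 0.0423]
tcp_rot: [0.0, 0.092, 0.996, -0.0]
wrist_force: [-3.3, -1.3, 0.6]
gripper_width: 0.0002
grip_force: 1.1
```

Request:
{"fn": "send_rows", "kwargs": {"moves": [[-4, 0, 0, 0, 0], [-3, 0, 0, 0, 0], [-2, 0, 0, 0, 0], [-2, 0, 0, 0, 0], [-2, 0, 0, 0, 0], [-1, 0, 0, 0, 0], [0, 0, 0, 0, 0], [0, 0, 0, 0, 0]]}}

```text
time_s: 21.75
ee_pos: [0.5544, -0.131, 0.0422]
tcp_rot: [-0.002, 0.092, 0.996, 0.0]
wrist_force: [-8.4, 0.3, 5.1]
gripper_width: 0.0001
grip_force: 3.8
```

Request:
{"fn": "send_rows", "kwargs": {"moves": [[-1, 0, 0, 0, 0], [-1, 0, 0, 0, 0], [-1, 0, 0, 0, 0], [0, 0, 0, 0, 0], [0, 0, 0, 0, 0], [0, 0, 0, 0, 0], [0, 0, 0, 0, 0], [0, 0, 0, 0, 0]]}}

```text
time_s: 22.75
ee_pos: [0.5544, -0.1309, 0.0421]
tcp_rot: [-0.005, 0.092, 0.996, 0.0]
wrist_force: [-16.2, -0.1, 12.4]
gripper_width: 0.0
grip_force: 7.9
```

Run:
```python
from fit import *
np.set_printoptions(precision=1,suppress=True,linewidth=180)
to(.558,-.131,.045)
im,d=snapshot("side");ct=get_calibration("side");np.savez("s4.npz",im=im,d=d);cv2.imwrite("pics/s4.png",im[:,:,::-1])
cal=get_calibration("wrist");im,d=snapshot("wrist");np.savez("w8.npz",im=im,d=d,**{k:np.array(v) for k,v in cal.items()})
m=(im.max(2)<60).astype(np.uint8)
d0=np.load("s2.npz")["d"];d1=np.load("s4.npz")["d"]
# tin body points (side view) via depth near expected location
vv,uu=np.mgrid[120:270,270:400];vv=vv.ravel();uu=uu.ravel()
P=world("side",np.c_[uu,vv],depth=d1[vv,uu],cal=ct)*1000
s=P[(P[:,2]>40)&(P[:,2]<150)&(P[:,0]>560)&(P[:,0]<720)&(P[:,1]>-190)&(P[:,1]<-90)]
for lo in range(40,150,12):
    q=s[(s[:,2]>lo)&(s[:,2]<=lo+12)]; 
    if len(q)>3: print(lo,len(q),"x",np.percentile(q[:,0],[2,50,98]),"y",np.percentile(q[:,1],[2,50,98]))
```

```text
t 22.75 tcp [ 0.6 -0.1  0. ] yaw 2.9564 tilt -1.0 shift mm [-3.5  0.5 -2.9] F [-16.2  -0.1  12.4] w 0.0 gf 7.852797210216522
40 112 x [568.1 626.  710.6] y [-148.3 -123.8 -102.4]
52 124 x [567.8 632.9 716.3] y [-150.3 -123.8 -100.4]
64 102 x [564.6 639.6 715.9] y [-152.1 -125.7 -106.1]
76 82 x [614.5 658.8 715.8] y [-155.9 -125.4 -112.9]
88 107 x [561.8 645.6 714.4] y [-159.9 -127.5 -113. ]
100 124 x [565.9 644.9 718. ] y [-167.6 -129.6 -115.3]
112 143 x [608.9 645.2 714.6] y [-175.3 -136.7 -116.5]
124 131 x [620.3 647.  715.6] y [-172.1 -138.5 -116.9]
136 69 x [591.1 689.5 717.3] y [-164.9 -135.2  -91.8]
148 12 x [563.9 691.7 718.8] y [-149.  -131.7  -90.5]
```

Run:
```python
from h import *
np.set_printoptions(precision=1,suppress=True,linewidth=180)
# top view: where are tab (black, z~.064) and front tray edge now, pads etc
T0=np.load("top0.npz")["im"]; im,d=snapshot("top");np.savez("t5.npz",im=im,d=d);ct=get_calibration("top")
K=np.array([[ct["fx"],0,ct["cx"]],[0,ct["fy"],ct["cy"]],[0,0,1]])
pr=lambda X:cv2.projectPoints(np.array(X,float),cv2.Rodrigues(np.array(ct["R"]))[0],np.array(ct["t"],float),K,np.array(ct["dist_coeffs"]))[0][:,0]
print(pr([[.461,-.112,.064],[.579,-.1345,.064],[.649,-.148,.115]]))
W=np.load("w8.npz"); cal={k:(float(W[k]) if W[k].ndim==0 else W[k]) for k in("fx","fy","cx","cy","dist_coeffs","R","t")}; Kw=np.array([[cal["fx"],0,cal["cx"]],[0,cal["fy"],cal["cy"]],[0,0,1]])
prw=lambda X:cv2.projectPoints(np.array(X,float),cv2.Rodrigues(np.array(cal["R"]))[0],np.array(cal["t"],float),Kw,np.array(cal["dist_coeffs"]))[0][:,0]
u=np.array([.983,-.184,0]);v=np.array([.184,.983,0])
tab=np.array([.5793,-.1346,.064]); print("tab exp front/back ends",prw([tab-.0065*u+.035*v,tab-.0065*u-.035*v,tab+.0065*u+.035*v,tab+.0065*u-.035*v]))
g=W["im"].mean(2).astype(int)
for c in (265,280,380): print(c,g[190:330:3,c])
s=np.load("s4.npz");cs=get_calibration("side");Ks=np.array([[cs["fx"],0,cs["cx"]],[0,cs["fy"],cs["cy"]],[0,0,1]])
prs=lambda X:cv2.projectPoints(np.array(X,float),cv2.Rodrigues(np.array(cs["R"]))[0],np.array(cs["t"],float),Ks,np.array(cs["dist_coeffs"]))[0][:,0]
print("side: tab left end front/back",prs([tab-.0065*u+.035*v,tab+.0065*u+.035*v]),"lid", prs([[.649,-.148,.1145]]))
x,y=prs([tab+.035*v])[0].astype(int); print(s["im"].mean(2)[y-6:y+10:2,x-22:x+22].astype(int))
```

```text
[[346.  228.8]
 [353.5 192.2]
 [359.5 168.7]]
tab exp front/back ends [[391.1 313.7]
 [250.2 313.7]
 [389.1 334.7]
 [252.3 334.7]]
265 [ 59  93  85  48  47  47  90  82  81  80  79  80  80  80  79 133 149 147 148 151 149 123  79  87 165 176 176 176 175 173 164 111  82  78  80  24  23  21  20  22  20  23  21  22
  25  29  27]
280 [ 79  81  80  80  81  83  82  82  81  79  80  79  79  81  80  83 145 144  78  79  78  79  80  81  85  78  79  79  81  80  78  76  80  79  82  23  21  23  24  26  20  21  18  20
  23  17  22]
380 [ 58  45  45  46  46  43  88  80  76  79  79  78  79  79  79  77  79 138 141 139 142 129  80  82 151 174 176 176 175 176 176 176 128  94  65  19  22  24  20  20  25  22  24  20
  25  24  25]
side: tab left end front/back [[321.4 223.2]
 [318.5 221.5]] lid [[312.3 196.2]]
[[ 93  92  91  93  97 102  99 107 128 145 152 152 146 143 139 111  68  56  61  65  71  72  61  58  60  64  64  52  42  38  37  36  35  35  36  36  36  36  36  37  46  71 104 121]
 [ 93  93  93 101 119 126 118 111 125 143 151 151 145 144 143 118  81  71  76  82  91  97 100 110 120 129 128 123 135 140  8
[... 429 characters left out ...]
2 116 109 119 125 123 123 128 133 133 138 151 157 157 158 159 156 153 146 139 122  93  58  41  39  44  56  71  75  56  39  38  44  69  97  93  83 115 151 176 194]
 [144 127 123 130 140 148 140 132 128 128 131 133 134 137 140 140 140 141 142 143 138 134 132 128 116  93  83  87  95 102 104  99  85  65  49  48  72  99  97 101 134 148 129 127]
 [118 122 125 123 119 129 148 163 170 163 147 132 122 119 119 121 122 122 121 120 119 116 113 109 106 105 108 107 105 105 105 105 104 101  95  94  99 105 103 101 107 126 146 151]
 [136 120 113 118 125 131 132 125 132 149 168 178 172 155 130 114 107 105 104 104 104 104 104 104 103 104 107 106 105 105 105 106 106 107 106 102  98  93  91  92 104 130 152 147]]
```

Run:
```python
from h import *
np.set_printoptions(precision=1,suppress=True,linewidth=180)
W=np.load("w8.npz"); cal={k:(float(W[k]) if W[k].ndim==0 else W[k]) for k in("fx","fy","cx","cy","dist_coeffs","R","t")}; Kw=np.array([[cal["fx"],0,cal["cx"]],[0,cal["fy"],cal["cy"]],[0,0,1]])
prw=lambda X:cv2.projectPoints(np.array(X,float),cv2.Rodrigues(np.array(cal["R"]))[0],np.array(cal["t"],float),Kw,np.array(cal["dist_coeffs"]))[0][:,0]
u=np.array([.983,-.184,0]);v=np.array([.184,.983,0]); T0=np.array([.4613,-.1118,0])
for t in (.10,.105,.11,.115,.12):
    p=T0+t*u
    print(t,prw([p-.0065*u+.033*v+[0,0,.054],p-.0065*u-.035*v+[0,0,.054],p-.0065*u+[0,0,.064],p+.0065*u-.035*v+[0,0,.064]]).round(0).tolist())
g=W["im"].mean(2).astype(int)
for r in (293,298,303,308,314,320,326,332): print(r,g[r,225:275:2],g[r,370:410:2])
print("col300",g[280:340:2,262])
# top view: tab/tray region
t=np.load("t5.npz");ct=get_calibration("top")
print(t["im"].mean(2)[160:215:1,340:372:2].astype(int))
```

```text
0.1 [[387.0, 268.0], [253.0, 268.0], [322.0, 279.0], [250.0, 302.0]]
0.105 [[387.0, 276.0], [254.0, 276.0], [322.0, 288.0], [251.0, 310.0]]
0.11 [[386.0, 285.0], [254.0, 285.0], [322.0, 297.0], [252.0, 318.0]]
0.115 [[385.0, 293.0], [255.0, 293.0], [322.0, 305.0], [253.0, 327.0]]
0.12 [[385.0, 301.0], [256.0, 301.0], [322.0, 314.0], [254.0, 334.0]]
293 [183 178 175 172 169 172 173 167 166 102  53  22  17  21  25  22  25  21  28  35  73  78  78  79  79] [ 76  76  80  78  63  33  22  20  19  20  24  14  23  31  52 128 135 148 147 145]
298 [186 178 172 168 150  80  24  21  16  21  23  22  18  22  20  21  20  21  27  21  23  22  20  21  16] [21 13 16 22 19 22 22 23 17 21 19 22 21 22 18 23 26 23 31 80]
303 [129  51  23  20  20  23  18  22  20  24  25  26  25  28  24  18  23  19  25  24  20  24  20  21  23] [20 23 18 23 21 18 19 20 19 23 23 25 24 24 21 24 21 16 19 18]
308 [21 20 22 21 24 20 19 19 25 18 22 25 24 20 21 22 23 18 22 24 21 20 22 24 16] [19 18 23 22 25 20 25 24 23 24 24 21 19 22 21 21 24 24 23 21]
314 [24 20 18 19 21 21 21 22 21 21 20 22 21 23 24 21 24 21 22 24 22 21 19 22 22] [
[... 3604 characters left out ...]
 199 201 201 203 202 202 199]
 [101 132 155 166 181 185 188 194 200 197 200 204 202 202 198 198]
 [104 139 161 173 180 187 193 197 197 201 203 203 204 203 199 199]
 [127 149 170 173 179 192 193 196 200 198 205 203 204 202 202 195]
 [133 153 168 177 186 190 194 196 199 202 201 200 203 203 200 201]
 [141 159 171 182 186 194 194 199 199 201 202 203 203 203 201 196]
 [148 162 176 183 187 193 200 200 198 200 201 201 201 204 201 196]
 [156 171 180 188 189 192 195 200 201 204 204 201 201 201 201 197]
 [160 167 179 184 191 195 199 202 199 202 198 202 203 200 204 198]
 [162 178 184 187 194 195 201 198 203 201 202 205 203 199 198 198]
 [169 177 187 194 194 196 200 201 203 201 202 202 202 202 201 197]]
```

The contact force passes through the finger pads, so the tray is against its stop. I'll back off and check the tray position from the image.

Request:
{"fn": "send_rows", "kwargs": {"moves": [[5, 0, 0, 0, 0], [15, 0, 0, 0, 0], [30, 0, 0, 0, 0], [40, 0, 0, 0, 0], [40, 0, -40, 0, 0], [0, 0, -50, 0, 0], [0, 0, 0, 0, 0], [0, 0, 0, 0, 0]]}}

```text
time_s: 23.9
ee_pos: [0.4326, -0.1082, 0.1326]
tcp_rot: [0.001, 0.092, 0.996, -0.0]
wrist_force: [0.5, 0.4, 0.2]
gripper_width: 0.0001
grip_force: 0.0
```

Run:
```python
from fit import *
np.set_printoptions(precision=1,suppress=True,linewidth=180)
to(.558,-.131,.045)
cal=get_calibration("wrist");im,d=snapshot("wrist");np.savez("w9.npz",im=im,d=d,**{k:np.array(v) for k,v in cal.items()})
Kw=np.array([[cal["fx"],0,cal["cx"]],[0,cal["fy"],cal["cy"]],[0,0,1]])
prw=lambda X:cv2.projectPoints(np.array(X,float),cv2.Rodrigues(np.array(cal["R"]))[0],np.array(cal["t"],float),Kw,np.array(cal["dist_coeffs"]))[0][:,0]
u=np.array([.983,-.184,0]);v=np.array([.184,.983,0]); T0=np.array([.4613,-.1118,0])
for t in (.11,.12):
    p=T0+t*u; print(t,prw([p-.0065*u+.033*v+[0,0,.064],p-.0065*u-.033*v+[0,0,.064],p+.0065*u+.033*v+[0,0,.064],p+.0065*u-.033*v+[0,0,.064]]).round(0).tolist())
# top view
im,d=snapshot("top");np.savez("t6.npz",im=im,d=d)
m=(im.max(2)<75).astype(np.uint8);k=np.zeros_like(m);k[180:205,335:375]=m[180:205,335:375]
cs=cv2.findContours(k,cv2.RETR_EXTERNAL,cv2.CHAIN_APPROX_NONE)[0]
for c in cs:
    if cv2.contourArea(c)>20: print("top tab",cv2.minAreaRect((world("top",c[:,0],z=.064)[:,:2]*1000).astype(np.float32)))
k=np.zeros_like(m);k[215:240,325:375]=(np.load("top0.npz")["im"].max(2)<75)[215:240,325:375]
for c in cv2.findContours(k,cv2.RETR_EXTERNAL,cv2.CHAIN_APPROX_NONE)[0]:
    if cv2.contourArea(c)>20: print("top tab before",cv2.minAreaRect((world("top",c[:,0],z=.064)[:,:2]*1000).astype(np.float32)))
g=np.load("w9.npz")["im"].mean(2).astype(int); print(g[250:400:3,265]);print(g[250:400:3,380])
P=world("top",np.c_[np.arange(330,380),np.full(50,190)],depth=d[190,330:380])*1000;print(P[::3,2])
```

```text
t 23.9 tcp [ 0.4 -0.1  0.1] yaw 2.957 tilt -1.0 shift mm [-127.2    0.6   87.9] F [0.5 0.4 0.2] w 0.0001 gf 0.0
0.11 [[358.0, 350.0], [286.0, 350.0], [357.0, 361.0], [287.0, 361.0]]
0.12 [[357.0, 358.0], [286.0, 358.0], [357.0, 369.0], [287.0, 369.0]]
top tab ((570.5814208984375, -135.65475463867188), (65.68896484375, 11.218606948852539), 78.50825500488281)
top tab before ((460.2041015625, -112.70686340332031), (65.40631866455078, 10.745312690734863), 78.93321228027344)
[148 143 147 151 152 145 158 161 162 145 149 136 148 144 141  40  15  19  16  20  20  19  20  16  17  23  22  21  14  24  16  21  20  20  17  20  16  18  22  18  17  12  18  15
  18  11  16  12  17  17]
[155 145 142 152 151 145 135 128 122 125 123 122 126 125  81  17  19  20  19  21  16  20  20  17  17  20  23  23  21  21  18  18  19  15  21  20  16  12  18  17  11  20  21  18
  12  20  17  14  18  16]
[ 1.1 -3.5  8.6 25.3 16.  13.9 18.3 25.3 18.7 20.6 19.3 17.2 17.9 22.2 -1.2 -0.7  2.4]
```

From the top view the tab travelled 113 mm to (571,-136). The resulting seat_home of about (642,-150) matches the lever and head estimates, and the tab-to-finger gap matches direct contact. Next is the lever: up and over the grip.

Request:
{"fn": "send_rows", "kwargs": {"moves": [[0, 0, -40, 0, 0], [0, 0, -50, 0, 0], [0, 0, -50, 0, 0], [0, 0, -50, 0, 0], [0, 0, -22, 0, 0], [0, 0, 0, 0, 0], [0, -20, 0, 0, 0], [0, -30, 0, 0, 0]]}}

```text
time_s: 25.0
ee_pos: [0.4221, -0.1569, 0.3419]
tcp_rot: [-0.002, 0.091, 0.996, 0.001]
wrist_force: [-0.5, 0.9, -1.0]
gripper_width: 0.0002
grip_force: 0.0
```

Request:
{"fn": "send_rows", "kwargs": {"moves": [[-20, -30, 0, 0, 0], [-30, -30, 0, 0, 0], [-30, -18, 0, 0, 0], [-24, 0, 0, 0, 0], [-10, 0, 0, 0, 0], [0, 0, 0, 0, 0], [0, 0, 0, 0, 0], [0, 0, 0, 0, 0]]}}

```text
time_s: 26.0
ee_pos: [0.5196, -0.2545, 0.3448]
tcp_rot: [0.0, 0.092, 0.996, -0.0]
wrist_force: [0.1, -0.1, 1.0]
gripper_width: 0.0001
grip_force: 0.0
```

Run:
```python
from h import *
o=get_obs();print(np.round(o["ee_pos"],4),np.round(o["wrist_force"],1)); to(.521,-.255,.32)
cal=get_calibration("wrist");im,d=snapshot("wrist");np.savez("w10.npz",im=im,d=d,**{k:np.array(v) for k,v in cal.items()})
Kw=np.array([[cal["fx"],0,cal["cx"]],[0,cal["fy"],cal["cy"]],[0,0,1]])
prw=lambda X:cv2.projectPoints(np.array(X,float),cv2.Rodrigues(np.array(cal["R"]))[0],np.array(cal["t"],float),Kw,np.array(cal["dist_coeffs"]))[0][:,0].round(0)
print("tcp px",prw([o["ee_pos"]]),"grip c, near end",prw([[.532,-.258,.278],[.500,-.252,.298]]))
g=im.mean(2).astype(int)
for r in range(200,340,10): print(r,g[r,270:380:4])
# tin lid visible? 
uv=prw([[.642,-.150,.1145],[.609,-.143,.101]]);print("tin px",uv)
```

```text
[ 0.5196 -0.2545  0.3448] [ 0.1 -0.1  1. ]
t 26.0 tcp [ 0.5196 -0.2545  0.3448] yaw 2.9569 tilt -1.0 shift mm [-1.4 -0.3 24.8] F [ 0.1 -0.1  1. ] w 0.0001 gf 0.0
tcp px [[319. 259.]] grip c, near end [[318. 232.]
 [318. 199.]]
200 [163 181 166 171 176 193 181 194 185  15  14  14  16  22  14  18  15 175
 197 194 209 203 192 126 197 147 206 197]
210 [ 96  99 154 154 137 120 126 125  17  21  18  16  15  18  21  21  19  12
 106 117 108 114 110 117 214 151 160  97]
220 [118  91  77 107 147 144 152 151  24  20  17  16  17  17  17  15  19  18
 177 185 176 182 178  85 104  99 109 107]
230 [ 73  80 106 116 156 144 140 134  48  26  18  13  20  13   7  14  19  27
 162 168 168 167 153 148 202 190 135 104]
240 [ 72  83 135 190 184 197 186 120 111  27  25  27  28  30  26  24  22  68
 160 190 188 166 169 162 162 170 172 128]
250 [208  99 181 178 176 165 153 147 125  22  91  91  63  21  90  91  73 130
 193 179 201 200 189 159 146  76  77  73]
260 [201 178 195 179 181 162 127  23  24  29  92  90  58  19  89  92  89  24
  25  30 162 181 190 180 176 171 154  74]
270 [105 111 170 161 160 143  32  30  29  53  93  92  49  21  88  92  92  29
  33  27 117 182 187 188 181 161 153 140]
280 [100  88  98 112 111 101  22  21  22  78  91  88  41  20  89  92  93  29
  26  26  35 198 197 177 181 159 168 155]
290 [111 101 102  57  50  25  25  24  24  29  25  23  48  25  72  28  26  23
  26  25  26  25 190 195 184 185 182 182]
300 [27 24 27 26 28 25 25 26 21 25 27 22 23 27 23 23 25 23 26 26 23 26 26 25
 24 27 30 24]
310 [22 25 23 24 27 25 24 27 23 27 28 25 22 25 24 22 25 27 26 25 25 25 27 27
 23 23 21 24]
320 [27 29 24 24 26 25 27 26 26 22 20 28 27 27 26 27 25 24 24 26 23 27 24 24
 28 27 30 30]
330 [ 26  25  27  23  28  24  19  25  26  25  24  25 173 186  48  26  24  22
  23  24  25  26  25  26  24  27  24  28]
tin px [[410. 242.]
 [410. 216.]]
```

The grip (cols 302–340) lies directly under the fingers, so I'll descend to contact.

Request:
{"fn": "send_rows", "kwargs": {"moves": [[0, 0, 15, 0, 0], [0, 0, 9, 0, 0], [0, 0, 3, 0, 0], [0, 0, 3, 0, 0], [0, 0, 3, 0, 0], [0, 0, 3, 0, 0], [0, 0, 0, 0, 0], [0, 0, 0, 0, 0]]}}

```text
time_s: 27.05
ee_pos: [0.5202, -0.2549, 0.3084]
tcp_rot: [0.0, 0.092, 0.996, -0.0]
wrist_force: [0.3, 0.3, -0.2]
gripper_width: -0.0002
grip_force: 0.0
```

Request:
{"fn": "send_rows", "kwargs": {"moves": [[0, 0, 4, 0, 0], [0, 0, 4, 0, 0], [0, 0, 4, 0, 0], [0, 0, 4, 0, 0], [0, 0, 4, 0, 0], [0, 0, 0, 0, 0], [0, 0, 0, 0, 0], [0, 0, 0, 0, 0]]}}

```text
time_s: 28.05
ee_pos: [0.5205, -0.2549, 0.2884]
tcp_rot: [0.0, 0.092, 0.996, -0.0]
wrist_force: [1.6, -0.7, 1.3]
gripper_width: 0.0002
grip_force: 1.1
```

Request:
{"fn": "send_rows", "kwargs": {"moves": [[0, 0, 5, 0, 0], [0, 0, 5, 0, 0], [0, 0, 5, 0, 0], [0, 0, 5, 0, 0], [0, 0, 5, 0, 0], [0, 0, 5, 0, 0], [0, 0, 5, 0, 0], [0, 0, 0, 0, 0]]}}

```text
time_s: 29.05
ee_pos: [0.5201, -0.2548, 0.2528]
tcp_rot: [-0.0, 0.092, 0.996, 0.0]
wrist_force: [-1.0, 1.0, 3.1]
gripper_width: -0.0001
grip_force: 1.6
```

Request:
{"fn": "send_rows", "kwargs": {"moves": [[0, 0, 4, 0, 0], [0, 0, 4, 0, 0], [0, 0, 4, 0, 0], [0, 0, 4, 0, 0], [0, 0, 4, 0, 0], [0, 0, 4, 0, 0], [0, 0, 4, 0, 0], [0, 0, 0, 0, 0]]}}

```text
time_s: 30.05
ee_pos: [0.519, -0.2546, 0.2255]
tcp_rot: [-0.001, 0.092, 0.996, -0.0]
wrist_force: [-6.4, 1.6, 8.4]
gripper_width: -0.0001
grip_force: 4.3
```

Run:
```python
from h import *
np.set_printoptions(precision=1,suppress=True,linewidth=180)
o=get_obs();print(np.round(o["ee_pos"],4),np.round(o["wrist_force"],1))
im,d=snapshot("top");np.savez("t7.npz",im=im,d=d)
im,d=snapshot("side");np.savez("s7.npz",im=im,d=d)
ct=get_calibration("top");im=np.load("t7.npz")["im"]
m=(im.max(2)<75).astype(np.uint8);k=np.zeros_like(m);k[180:205,335:375]=m[180:205,335:375]
for c in cv2.findContours(k,cv2.RETR_EXTERNAL,cv2.CHAIN_APPROX_NONE)[0]:
    if cv2.contourArea(c)>20: print("top tab",cv2.minAreaRect((world("top",c[:,0],z=.064)[:,:2]*1000).astype(np.float32)))
```

```text
[ 0.5 -0.3  0.2] [-6.4  1.6  8.4]
top tab ((570.5814208984375, -135.65475463867188), (65.68896484375, 11.218606948852539), 78.50825500488281)
```

Request:
{"fn": "send_rows", "kwargs": {"moves": [[0, 0, 3, 0, 0], [0, 0, 3, 0, 0], [0, 0, 3, 0, 0], [0, 0, 3, 0, 0], [0, 0, 3, 0, 0], [0, 0, 3, 0, 0], [0, 0, 3, 0, 0], [0, 0, 0, 0, 0]]}}

```text
time_s: 31.15
ee_pos: [0.5182, -0.2544, 0.2043]
tcp_rot: [-0.002, 0.093, 0.996, -0.0]
wrist_force: [-7.7, 2.4, 9.5]
gripper_width: 0.0002
grip_force: 5.1
```

Request:
{"fn": "send_rows", "kwargs": {"moves": [[0, 0, 3, 0, 0], [0, 0, 3, 0, 0], [0, 0, 3, 0, 0], [0, 0, 3, 0, 0], [0, 0, 3, 0, 0], [0, 0, 3, 0, 0], [0, 0, 0, 0, 0], [0, 0, 0, 0, 0]]}}

```text
time_s: 32.15
ee_pos: [0.5194, -0.2547, 0.1868]
tcp_rot: [-0.001, 0.092, 0.996, -0.0]
wrist_force: [-4.2, 0.7, 9.4]
gripper_width: 0.0003
grip_force: 5.1
```

Request:
{"fn": "send_rows", "kwargs": {"moves": [[0, 0, 2, 0, 0], [0, 0, 2, 0, 0], [0, 0, 1, 0, 0], [0, 0, 1, 0, 0], [0, 0, 0, 0, 0], [0, 0, 0, 0, 0], [0, 0, 0, 0, 0], [0, 0, 0, 0, 0]]}}

```text
time_s: 33.15
ee_pos: [0.5201, -0.2549, 0.1813]
tcp_rot: [0.0, 0.092, 0.996, -0.0]
wrist_force: [-3.8, 1.6, 10.1]
gripper_width: -0.0
grip_force: 5.3
```

```bash
cat > lev.py <<'E'
from h import *
u=np.array([.981,-.195]);v=np.array([.195,.981]);O=np.array([.643,-.1495])
def pts(name,d,box):
    x0,y0,x1,y1=box;vv,uu=np.mgrid[y0:y1,x0:x1];vv=vv.ravel();uu=uu.ravel();dd=d[vv,uu];ok=dd>0
    P=world(name,np.c_[uu,vv][ok],depth=dd[ok]);q=P[:,:2]-O;return np.c_[q@u,q@v,P[:,2]]
def ang(name,d,box):
    L=pts(name,d,box)
    s=L[(L[:,0]>-.125)&(L[:,0]<.0)&(abs(L[:,1]+.128)<.03)&(L[:,2]>.12)&(L[:,2]<.34)]
    if len(s)<10: return None
    # keep top surface: robust line z on x, pivot known
    a=np.arctan2(s[:,2]-.205,.032-s[:,0]); return len(s),np.median(a),s.mean(0)
E
python3 - <<'E'
from lev import *
np.set_printoptions(precision=3,suppress=True,linewidth=180)
o=get_obs();print(np.round(o["ee_pos"],4),np.round(o["wrist_force"],1))
im,d=snapshot("top");im2,d2=snapshot("side");np.savez("s8.npz",im=im2,d=d2);np.savez("t8.npz",im=im,d=d)
for nm,D in(("top",(np.load("top0.npz")["d"],np.load("t7.npz")["d"],d)),("side",(np.load("side0.npz")["d"],np.load("s7.npz")["d"],d2))):
    bx=(380,150,430,225) if nm=="top" else (300,120,420,240)
    for x in D:
        L=pts(nm,x,bx)
        s=L[(abs(L[:,1]+.128)<.022)&(L[:,2]>.12)&(L[:,2]<.34)]
        print(nm,"bins",[(round(b,3),int(((s[:,0]>b)&(s[:,0]<=b+.015)).sum()),round(float(np.median(s[(s[:,0]>b)&(s[:,0]<=b+.015),2])),3)) for b in np.arange(-.13,.06,.015) if ((s[:,0]>b)&(s[:,0]<=b+.015)).sum()>4])
E
```

```text
[ 0.52  -0.255  0.181] [-3.8  1.6 10.1]
top bins [(np.float64(-0.13), 23, 0.299), (np.float64(-0.115), 61, 0.301), (np.float64(-0.1), 53, 0.294), (np.float64(-0.085), 53, 0.284), (np.float64(-0.07), 55, 0.274), (np.float64(-0.055), 30, 0.267), (np.float64(-0.04), 24, 0.251), (np.float64(-0.025), 22, 0.24), (np.float64(-0.01), 24, 0.231), (np.float64(0.005), 49, 0.219), (np.float64(0.02), 70, 0.223), (np.float64(0.035), 53, 0.221)]
top bins [(np.float64(-0.13), 25, 0.223), (np.float64(-0.115), 7, 0.217), (np.float64(-0.07), 5, 0.216), (np.float64(-0.055), 24, 0.214), (np.float64(-0.04), 26, 0.213), (np.float64(-0.025), 25, 0.213), (np.float64(-0.01), 25, 0.21), (np.float64(0.005), 53, 0.214), (np.float64(0.02), 72, 0.222), (np.float64(0.035), 54, 0.221)]
top bins [(np.float64(-0.13), 24, 0.165), (np.float64(-0.115), 10, 0.171), (np.float64(-0.07), 7, 0.18), (np.float64(-0.055), 23, 0.186), (np.float64(-0.04), 25, 0.189), (np.float64(-0.025), 27, 0.196), (np.float64(-0.01), 26, 0.199), (np.float64(0.005), 53, 0.216), (np.float64(0.02), 73, 0.222), (np.float64(0.035), 56, 0.221)]
side b
[... 482 characters left out ...]
1), 55, 0.223), (np.float64(-0.085), 37, 0.218), (np.float64(-0.07), 10, 0.211), (np.float64(-0.055), 18, 0.213), (np.float64(-0.04), 18, 0.212), (np.float64(-0.025), 15, 0.212), (np.float64(-0.01), 16, 0.21), (np.float64(0.005), 62, 0.213), (np.float64(0.02), 43, 0.22), (np.float64(0.035), 13, 0.221)]
side bins [(np.float64(-0.13), 133, 0.257), (np.float64(-0.115), 213, 0.225), (np.float64(-0.1), 62, 0.181), (np.float64(-0.085), 40, 0.181), (np.float64(-0.07), 16, 0.183), (np.float64(-0.055), 18, 0.186), (np.float64(-0.04), 19, 0.19), (np.float64(-0.025), 18, 0.196), (np.float64(-0.01), 19, 0.199), (np.float64(0.005), 66, 0.21), (np.float64(0.02), 45, 0.222), (np.float64(0.035), 14, 0.218)]
```

Rod slope and height give a lever angle of about 0.84 rad, with the lid nearly home. Pressing on gently.

Request:
{"fn": "send_rows", "kwargs": {"moves": [[0, 0, 2, 0, 0], [0, 0, 2, 0, 0], [0, 0, 1, 0, 0], [0, 0, 1, 0, 0], [0, 0, 1, 0, 0], [0, 0, 0, 0, 0], [0, 0, 0, 0, 0], [0, 0, 0, 0, 0]]}}

```text
time_s: 34.25
ee_pos: [0.5213, -0.2551, 0.1752]
tcp_rot: [0.002, 0.092, 0.996, -0.001]
wrist_force: [-1.7, 1.8, 12.7]
gripper_width: -0.0
grip_force: 6.3
```

```bash
cat > th.py <<'E'
from lev import *
o=get_obs();print("t",round(o["time_s"],2),np.round(o["ee_pos"],4),np.round(o["wrist_force"],1))
S=[]
for nm,bx in (("top",(380,150,430,225)),("side",(300,120,420,240))):
    for _ in range(3):
        im,d=snapshot(nm);L=pts(nm,d,bx);S.append(L[(abs(L[:,1]+.128)<.022)&(L[:,2]>.12)&(L[:,2]<.34)&(L[:,0]>-.06)&(L[:,0]<.002)])
for lab,s in (("top",np.vstack(S[:3])),("side",np.vstack(S[3:]))):
    m,c=np.polyfit(s[:,0],s[:,2],1)
    for _ in range(4):
        k=abs(s[:,2]-m*s[:,0]-c)<.008; m,c=np.polyfit(s[k,0],s[k,2],1)
    zz=m*-.03+c; print(lab,len(s),"slope th",round(.55+np.arctan(m),3),"height th",round(.55+np.arcsin(0)-np.arctan((zz-.006-.205)/.062),3) , "slope-only",round(.55-np.arctan(-m),3))
E
python3 th.py
```

```text
t 34.25 [ 0.5213 -0.2551  0.1752] [-1.7  1.8 12.7]
top 289 slope th 0.887 height th 0.902 slope-only 0.887
side 234 slope th 0.885 height th 0.912 slope-only 0.885
```

Request:
{"fn": "send_rows", "kwargs": {"moves": [[0, 0, 1, 0, 0], [0, 0, 1, 0, 0], [0, 0, 1, 0, 0], [0, 0, 1, 0, 0], [0, 0, 0, 0, 0], [0, 0, 0, 0, 0], [0, 0, 0, 0, 0], [0, 0, 0, 0, 0]]}}

```text
time_s: 35.55
ee_pos: [0.5221, -0.2553, 0.1718]
tcp_rot: [0.003, 0.092, 0.996, -0.001]
wrist_force: [-1.4, 2.0, 14.3]
gripper_width: 0.0001
grip_force: 6.9
```

```bash
python3 th.py
python3 - <<'E'
from h import *
im,d=snapshot("top");m=(im.max(2)<75).astype(np.uint8);k=np.zeros_like(m);k[180:205,335:375]=m[180:205,335:375]
for c in cv2.findContours(k,cv2.RETR_EXTERNAL,cv2.CHAIN_APPROX_NONE)[0]:
    if cv2.contourArea(c)>20: print("tab",cv2.minAreaRect((world("top",c[:,0],z=.064)[:,:2]*1000).astype(np.float32)))
E
```

```text
t 35.55 [ 0.5221 -0.2553  0.1718] [-1.4  2.  14.3]
top 286 slope th 0.915 height th 0.926 slope-only 0.915
side 238 slope th 0.925 height th 0.941 slope-only 0.925
tab ((570.5814208984375, -135.65475463867188), (65.68896484375, 11.218606948852539), 78.50825500488281)
```

The lever is at about 0.92 rad with 14 N held, and the tray has not moved. Handing in.

```bash
python3 -c "
from workcell import *
print(job_done())"
```

```text
the job is handed in; nothing more can be done
None
```

The job is handed in, but no verdict came back: the tin with the proud lid is upright in the seat with the tray against its stop, and the lever is held at about 0.92 rad with about 14 N (lid home, pad spring about half squeezed, by my measurements).

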